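# Centre the egg cup on its stand

### The job

The egg cup with the boiled egg in it stands off-centre, near the edge of its small round wooden stand. Nudge it gently with the fingertips, pushing only on the cup and not touching the egg, until it stands upright in the middle of the stand with the egg still in it. Do not pick it up or squeeze it, and leave the stand and everything else where they are.

Things in the scene. Friction and masses are not known exactly. Their poses are not given: they have to be found in the camera images.
- stand: Loose round wooden stand on the worktop, 0.6 kg, 42 mm high: foot disc 92 mm across, 36 mm stem, flat top disc 100 mm across (its rim spans 34 to 42 mm height). A fine dark ring, 64 mm across and flush, is turned in its top round the centre. Origin: centre of the underside, z up. Its position and yaw vary.
- stand_top (a point): Centre of the stand's flat top, 42 mm above the stand's origin: the egg cup belongs here.
- egg_cup: Loose white round egg cup, about 60 g, 31 mm high, origin at the centre of its sole, z up; starts 17 to 25 mm off the stand's centre in any direction. Sole only 20 mm across: it rocks easily. Widest part: foot flange 51 mm across, vertical edge 5 to 12 mm above the sole; bowl 42 mm across at the rim. Pushed slowly on the flange it slides; pushed high or pressed down on the flange it rocks.
- egg: Loose brown boiled egg, about 55 g, 50 mm high and 39 mm across, upright on the rim of the cup, its origin at its middle, 41 mm above the cup's sole. Its top is 66 mm above the cup's sole. It is not fixed to the cup.
- egg_seat (a point): Point on the egg cup's axis 41 mm above its sole: where the middle of the egg is when it is seated.
- egg_timer: Loose wind-up kitchen timer, domed, 60 mm across, 58 mm high, a bystander. Origin: centre of the underside.
- salt_shaker: Loose salt shaker bottle, 51 mm across, 130 mm high, a bystander. Origin: centre of the underside.
- teaspoon: Loose metal teaspoon lying flat, 133 x 27 x 10 mm, a bystander. Origin: centre of the underside.
- spice_jar: Loose spice jar with a screw lid, 46 mm across, 106 mm high, beyond the stand, a bystander. Origin: centre of the underside.
Mind the look-alikes: they are no part of the job. What is shaped like the egg_cup but turquoise is not meant.

How it is judged:
By the outcome, as a careful person would: the job done as asked, in the order asked, and still so for the second after the job is handed in, with the robot touching nothing.
It also fails if it takes over 51 s, if anything falls off the work surface, if the arm or the gripper's body presses on something with over 40 N, if the wrist force passes 120 N, or if a joint passes its speed limit or range.

### The arm

A 6-joint arm with a two-finger parallel gripper is mounted at the origin on a cart in front of the work surface, level with it; the furniture and walls round the work are solid. World frame = base frame: x ahead of the robot, y to its left, z up, the work surface at z = 0. Lengths are in mm, angles in rad, forces in N, time in s.
With the tool pointing down it reaches from about 350 to 975 mm from the base axis. Payload 7.1 kg.
Tool frame: the origin (TCP) lies midway between the tips of the shut fingers; the grasp point (between the pads) lies ctrl.tcp_to_grasp behind it (ctrl.tcp_to_grasp is the distance from the TCP to the grasp point, in mm); z points along the fingers, y is the direction in which the jaws open and shut (so a half turn about z gives the same grasp; the last joint's range is limited). The gripper opens to 88 mm and grips with 3 to 60 N. Pads are 20 mm wide; open, the fingers measure 115 mm over their backs; the gripper's body (75 mm by 178 mm) begins 61 mm behind the grasp point.
Start: joints at [1.292, 0.423, 1.63, -0, 1.089, -0.019], TCP at [160.523, 604.017, 222.675] pointing down, gripper open.
Joint ranges: [-3, 3], [-0.9, 2.11], [0.09, 2.58], [-1.31, 4.45], [0.11, 2.69], [-2.54, 2.54]. Speed limits (rad/s): [2.39, 2.39, 3.01, 3.14, 3.14, 3.14].

### API

Orientations are given as a rotation vector (axis times angle).
In Python, from workcell import ctrl gives the robot as it stands.
- The arm moves only by the tool play_rows, never from a script. Its argument "increments" is text: rows parted by semicolons, each of 5 numbers parted by spaces: the opening, from 0 (shut) to 1 (fully open), then the shift along the world's x, y, z in m, then the turn about the world's z in degrees. A call has 1 to 20 rows; each row shifts and turns the commanded pose from where the row before left it; what a row does not reach is not made up. A row lasts 1/10 s, in which the tool goes at most 50 mm and 8.59 degrees, less where a joint would pass 70% of its speed; a pose out of reach is approached as far as the arm can. A call is refused whole if a number of a shift passes 0.05 or a number of a turn 8.59, either way. A call with a gripper value outside its range is refused whole. The fingers move at their own pace and stop on an object; the grip force is fixed at half the most. Time passes only in rows, so rows that do not move let the fingers close. It gives the time, the measured TCP pose, the force and the opening at its end, in the units of the state.
- ctrl.get_obs(): the state, without advancing time (a new reading comes with each control period).
- ctrl.get_image(name): name is "scene" or "side" or "wrist"; returns a dict with "img" (384x512x3 uint8, red, green, blue), "range_z" (384x512 float32, mm along the optical axis (not along the pixel's ray), 0 where there is no reading), "vertical_fov" (degrees; the focal length in pixels is half the picture's height over the tangent of half this angle, whatever the lens; pixels are square), "cx", "cy" (the principal point, pixels), "origin" and "attitude" of the camera in the world. Camera axes: x right, y down, z forward; pixel columns grow to the right and rows downward; lengths in mm; the calibration is good to about 2 mm. The wrist camera is an equidistant fisheye: a pixel r from the principal point sees the ray r / f radians off the axis. A picture is of the moment at which its call begins.
- ctrl.close_job(): hands the job in, once; it reports no verdict.
The state is a dict: "t": time; "qpos": joint angles; "qvel": joint speeds; "joint_torque": joint torques, N m; "ee_pos": TCP position; "orientation": TCP orientation; "ft_force": force on the tool from outside, world axes, zero at the start; "moment": the same for the moment, N m; "width": finger opening in mm.
Only numpy, scipy, OpenCV 4.12 (cv2) and the standard library are available. Lean on these libraries where they do the work, as an engineer would, in place of code of your own. Each camera call takes 0.05 s, during which the arm holds its last target. There are 200 camera calls.

## Working session

There is one attempt and no reset: what is moved stays moved. The work goes in short steps, Python scripts to look and compute and a tool call to move; the robot and the scene stay as the last step left them, time stands still between calls to the robot, and variables do not carry over. Pictures are saved under pics/ and viewed, on a budget of 10 in all, crops included, one or two more only if the job needs it, and the job is handed in when it is done.

Besides the shell and the picture viewer there is one more tool, called as a command line: name --argument value ..., lists and objects as JSON in quotes. play_rows: Moves the arm, as the interface text tells. Its arguments: {"type":"object","properties":{"increments":{"type":"string"}},"required":["increments"]}

```bash
mkdir -p pics; cat > h.py <<'E'
import numpy as np,cv2
from workcell import ctrl
from scipy.spatial.transform import Rotation as R
def get(n):
    d=ctrl.get_image(n); d['f']=192/np.tan(np.radians(d['vertical_fov'])/2)
    a=np.array(d['attitude'],float); d['R']=a if a.shape==(3,3) else (R.from_rotvec(a).as_matrix() if a.size==3 else R.from_quat(a).as_matrix())
    d['o']=np.array(d['origin'],float); return d
def cloud(d):
    v,u=np.mgrid[0:384,0:512]; z=d['range_z']
    P=np.stack([(u-d['cx'])/d['f']*z,(v-d['cy'])/d['f']*z,z],-1)
    return P@d['R'].T+d['o']
def ray(d,u,v,z):
    r=d['R']@np.array([(u-d['cx'])/d['f'],(v-d['cy'])/d['f'],1]); return d['o']+r*(z-d['o'][2])/r[2]
def save(d,n): cv2.imwrite('pics/'+n,d['img'][:,:,::-1])
E
python3 - <<'E'
from h import *
o=ctrl.get_obs(); print(o['t'],o['ee_pos'],o['orientation'],o['width'],ctrl.tcp_to_grasp)
ims=[]
for n in['scene','side']:
    d=get(n); print(n,d['o'],np.array(d['attitude']).tolist(),d['f'],d['cx'],d['cy']); ims.append(d['img'])
cv2.imwrite('pics/a.png',cv2.resize(np.vstack(ims)[:,:,::-1],(512,768))[:, :] if 0 else cv2.resize(np.hstack(ims)[:,:,::-1],(800,300)))
cv2.imwrite('pics/scene.png',ims[0][:,:,::-1]);cv2.imwrite('pics/side.png',ims[1][:,:,::-1])
E
```

```text
0.0 [160.35338663 603.48355076 221.89471251] [-4.06872111e-01 -3.11490014e+00  2.41257998e-03] 87.90548791698787 18.700000000000003
scene [ -19.61255599 -675.22041812  721.23143024] [-2.0988765633021527, 0.7548367101609553, -0.39972862857408964] 440.1953525902328 252.60694260733553 194.90334404082026
side [ 480.79119269 -745.2056809   467.39090504] [-2.022087749340895, 0.0700352366429014, -0.0820365371412648] 352.94460690209445 251.60167525820745 192.43008518142756
```

View pics/scene.png

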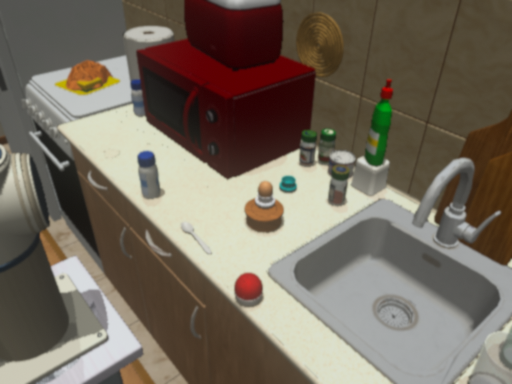

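View pics/side.png

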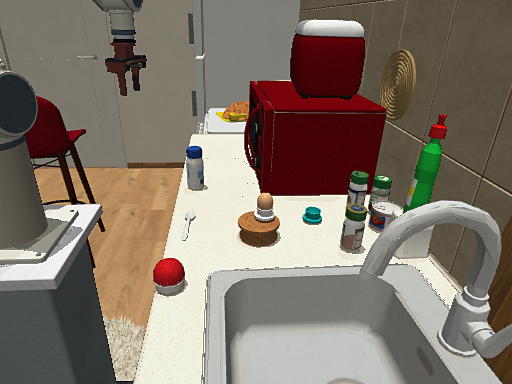

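The scene view shows the stand with the white cup and egg at (264,200), and at (264,213) in the side view. The only look-alike is the turquoise cup, at (288,184) in scene and (313,215) in side. The timer is the red dome, the salt shaker has the blue lid, and the jars stand behind. I choose the white cup on the stand.

```bash
cat >> h.py <<'E'
def circ(P):
    # algebraic circle fit
    A=np.c_[P[:,:2],np.ones(len(P))]; s=np.linalg.lstsq(A,(P[:,:2]**2).sum(1),rcond=None)[0]
    c=s[:2]/2; return c,np.sqrt(s[2]+c@c)
def measure(n,box,verbose=1):
    d=get(n); u0,v0,u1,v1=box; C=cloud(d)[v0:v1,u0:u1]; im=d['img'][v0:v1,u0:u1]
    hsv=cv2.cvtColor(im,cv2.COLOR_RGB2HSV); H,S,V=[hsv[...,i].astype(int) for i in range(3)]
    z=C[...,2]
    return d,C,im,H,S,V,z
E
python3 - <<'E'
from h import *
cr=[]
for n,b in(('scene',(225,165,305,245)),('side',(220,180,300,260))):
    d,C,im,H,S,V,z=measure(n,b)
    cr.append(cv2.resize(im,(400,400),interpolation=cv2.INTER_CUBIC))
    top=(z>36)&(z<48)&(S>90); 
    P=C[top]; print(n,'top pts',len(P),'z',np.percentile(P[:,2],[5,50,95]),'x',P[:,0].min(),P[:,0].max(),'y',P[:,1].min(),P[:,1].max())
    # ellipse outline -> plane z=42
    m=((z>37)&(z<125)).astype(np.uint8)
    brown=(S>90)&(z>37)&(z<47)
    hull=cv2.convexHull(np.argwhere(brown)[:,::-1].astype(np.int32)).reshape(-1,2)
    Q=np.array([ray(d,u+b[0],v+b[1],42) for u,v in hull]); c,r=circ(Q); print(' rim circle',c,r)
    egg=(z>85)&(z<115)&(np.hypot(C[...,0]-c[0],C[...,1]-c[1])<60); P=C[egg]
    s=np.linalg.lstsq(np.c_[P,np.ones(len(P))],(P**2).sum(1),rcond=None)[0]
    print(' egg sphere',s[:3]/2,np.sqrt(s[3]+(s[:3]/2)@(s[:3]/2)),'zmax',P[:,2].max(),len(P))
    cup=(S<60)&(z>44)&(z<76)&(np.hypot(C[...,0]-c[0],C[...,1]-c[1])<60); P=C[cup]; print(' cup pts',len(P),P.mean(0),P.min(0),P.max(0))
    for lo,hi in((46,56),(56,64),(64,74)):
        k=cup&(z>lo)&(z<hi); 
        if k.sum()>8: print('  ',lo,hi,k.sum(),*circ(C[k]))
    # others
cv2.imwrite('pics/crop.png',np.hstack(cr)[:,:,::-1])
d=get('scene');C=cloud(d)
for nm,(u,v) in dict(turq=(288,182),timer=(249,285),salt=(148,180),spoon=(198,238),jar=(341,160),jar2=(338,190),jar3=(308,135)).items(): print(nm,C[v,u].round())
E
```

```text
scene top pts 648 z [38.09857528 42.34576524 44.9398814 ] x 520.2833231587073 674.4419943466247 y -76.95657546433642 174.35456701000282
 rim circle [590.60554941  52.2884872 ] 122.79737699691178
 egg sphere [584.25946858 -11.70902981  92.02951274] 15.774024544929434 zmax 108.0750526653502 10
 cup pts 19 [570.5075105    2.59196846  58.47856135] [563.60704553  -3.92363513  48.0848369 ] [582.24574748  13.77777244  74.33874797]
   46 56 10 [571.68982602   6.2037433 ] 8.168239623445261
side top pts 761 z [37.45462842 41.62067364 45.150387  ] x 522.0958859332075 709.0886655172117 y -75.24708564889113 216.64621919871786
 rim circle [610.6309509   64.34940092] 138.38762684779348Traceback (most recent call last):
  File "<stdin>", line 15, in <module>
    return umr_maximum(a, axis, None, out, keepdims, initial, where)
ValueError: zero-size array to reduction operation maximum which has no identity
```

```bash
cat >> h.py <<'E'
def fit(n,b,near=(572,-20)):
    d,C,im,H,S,V,z=measure(n,b); rr=np.hypot(C[...,0]-near[0],C[...,1]-near[1])
    brown=((S>90)&(z>34)&(z<48)&(rr<75)).astype(np.uint8)
    k,l,st,_=cv2.connectedComponentsWithStats(brown); i=1+st[1:,4].argmax(); brown=l==i
    for it in range(2):
        # rim: keep hull, iterative inlier circle fit
        hull=cv2.convexHull(np.argwhere(brown)[:,::-1].astype(np.int32)).reshape(-1,2)
        Q=np.array([ray(d,u+b[0],v+b[1],42) for u,v in hull])
    c,r=circ(Q)
    for _ in range(5):
        e=abs(np.hypot(*(Q[:,:2]-c).T)-r); c,r=circ(Q[e<=np.percentile(e,80)])
    P=C[brown]; print(n,'brown z',np.percentile(P[:,2],[5,50,95]).round(1),'xr',np.percentile(P[:,0],[1,99]).round(1),'yr',np.percentile(P[:,1],[1,99]).round(1),'rim',c.round(1),r.round(1),len(Q))
    # egg: brown pixels above stand -> silhouette
    return d,C,im,H,S,V,z,c,r
E
python3 - <<'E'
from h import *
cr=[]
for n,b in(('scene',(225,165,305,245)),('side',(220,180,300,260))):
    d,C,im,H,S,V,z,c,r=fit(n,b)
    cr.append(cv2.resize(im,(400,400),interpolation=cv2.INTER_CUBIC))
    rr=np.hypot(C[...,0]-572,C[...,1]+20)
    for lo,hi in((44,60),(60,76),(76,90),(90,105),(105,130)):
        k=(z>lo)&(z<hi)&(rr<65); P=C[k]
        if len(P): print(lo,hi,len(P),P.min(0).round(),P.max(0).round(),P.mean(0).round(1))
cv2.imwrite('pics/crop.png',np.hstack(cr)[:,:,::-1])
d=get('scene');C=cloud(d)
for nm,(u,v) in dict(turq=(288,182),timer=(249,285),salt=(148,180),spoon=(198,238),jar=(341,160),jar2=(338,190),jar3=(308,135)).items(): print(nm,C[v,u].round())
E
```

```text
scene brown z [38.4 42.3 44.5] xr [521.3 614.7] yr [-75.   16.3] rim [566.5 -30.7] 50.2 19
44 60 198 [521. -74.  44.] [612.  16.  60.] [571.8 -26.5  51.4]
60 76 68 [566. -33.  61.] [600.   4.  76.] [575.9 -21.6  70.1]
76 90 66 [565. -32.  76.] [596.  -5.  90.] [576.1 -22.4  83.9]
90 105 101 [566. -32.  90.] [599.  -2. 105.] [579.  -19.   97.8]
105 130 27 [575. -25. 105.] [593.  -3. 110.] [584.  -14.2 106.8]
side brown z [36.9 41.7 42.9] xr [524.  617.3] yr [-74.3  16.9] rim [568.8 -31.8] 51.8 22
44 60 152 [561. -36.  46.] [609.   2.  60.] [583.9 -23.9  53.7]
60 76 86 [565. -32.  60.] [604.  -1.  76.] [583.3 -24.2  69.7]
76 90 82 [567. -30.  76.] [602. -11.  90.] [582.6 -24.9  83.5]
90 105 118 [567. -30.  90.] [602.  -4. 105.] [584.5 -20.3  97.6]
105 130 16 [578. -18. 105.] [592.  -7. 108.] [584.7 -12.9 106.5]
turq [727.  47.  14.]
timer [ 372. -209.   53.]
salt [394. 239.  61.]
spoon [398.  17.   8.]
jar [881. -10.  56.]
jar2 [ 762. -103.   53.]
jar3 [842.  91. 107.]
```

View pics/crop.png

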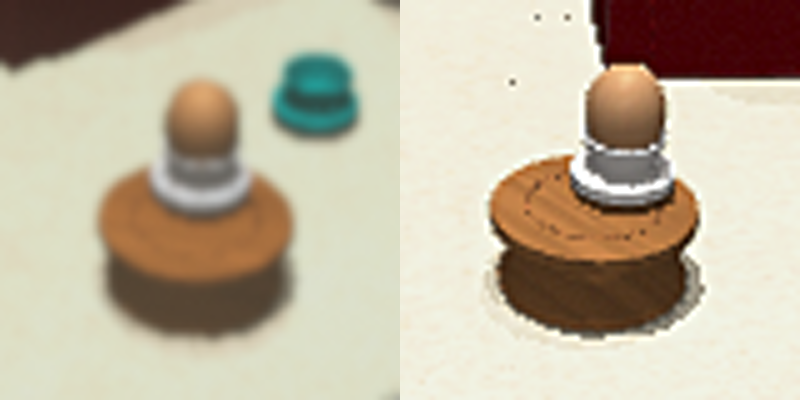

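The crop confirms the choice: a white cup with a brown egg, at the far-right edge of the stand. Next I'll check the clearance for the travel path and get a better cup axis.

```bash
python3 - <<'E'
from h import *
o=ctrl.get_obs(); M=R.from_rotvec(o['orientation']).as_matrix(); print('tool x',M[:,0].round(3),'y',M[:,1].round(3))
# egg axis: silhouette bisector rays from both views
L=[]
for n,b in(('scene',(225,165,305,245)),('side',(220,180,300,260))):
    d,C,im,H,S,V,z,c,r=fit(n,b); rr=np.hypot(C[...,0]-572,C[...,1]+20)
    m=((z>80)&(rr<65)&(S>50)).astype(np.uint8)
    k,l,st,ce=cv2.connectedComponentsWithStats(m); i=1+st[1:,4].argmax(); cn,_=cv2.findContours((l==i).astype(np.uint8),0,2)
    print(st[i]); u=st[i][0]+(st[i][2]-1)/2+b[0]; vt=st[i][1]+b[1]
    v=ce[i][1]+b[1]
    r_=d['R']@np.array([(u-d['cx'])/d['f'],(v-d['cy'])/d['f'],1]); L.append((d['o'],r_/np.linalg.norm(r_)))
    # cup white flange outline at z~51.5: lower hull
    w=(S<60)&(rr<65)&(z>44)&(z<75); w8=w.astype(np.uint8)
    k,l,st,ce=cv2.connectedComponentsWithStats(w8); i=1+st[1:,4].argmax(); print('white',st[i])
    if n=='scene': CC=C
(o1,d1),(o2,d2)=L
t=np.linalg.lstsq(np.c_[d1,-d2],o2-o1,rcond=None)[0]; p,q=o1+t[0]*d1,o2+t[1]*d2; print('egg',(p+q)/2,'gap',p-q)
d=get('scene');C=cloud(d);P=C.reshape(-1,3);
k=(P[:,2]>125)&(P[:,2]<400)&(P[:,0]>250)&(P[:,0]<900)&(P[:,1]>-150)&(P[:,1]<700); Q=P[k]
for y0 in range(-150,700,50):
    s=Q[(Q[:,1]>=y0)&(Q[:,1]<y0+50)]
    if len(s)>5: print(y0,'x min',s[:,0].min().round(),len(s))
E
```

```text
tool x [-0.966  0.257  0.   ] y [ 0.257  0.966 -0.   ]
scene brown z [37.9 42.2 44.4] xr [522.  614.7] yr [-75.1  15.6] rim [566.4 -31.1] 49.9 20
[ 33  16  15  15 179]
white [ 30  27  20  15 196]
side brown z [36.8 41.6 43. ] xr [524.  617.4] yr [-74.2  18. ] rim [568.7 -31.9] 51.8 21
[ 37  13  16  15 196]
white [ 34  25  21  16 221]
egg [584.71085278 -13.09203415  89.90383949] gap [-0.17904673 -0.13673213 -0.31467256]
-150 x min 876.0 418
-100 x min 880.0 250
150 x min 582.0 4791
200 x min 387.0 2143
250 x min 384.0 2867
300 x min 555.0 1093
350 x min 594.0 950
400 x min 594.0 975
450 x min 594.0 930
500 x min 595.0 810
550 x min 594.0 574
600 x min 593.0 394
```

play_rows --increments "0.3 0.022 -0.042 0 -8.57;0.3 0.022 -0.042 0 -8.57;0.3 0.022 -0.042 0 -8.57;0.3 0.022 -0.042 0 -8.57;0.3 0.022 -0.042 0 -8.57;0.3 0.022 -0.042 0 -8.57;0.3 0.022 -0.042 0 -8.57;0.3 0.022 -0.042 0 -8.57;0.3 0.022 -0.042 0 -8.57;0.3 0.022 -0.042 0 -8.57;0.3 0.022 -0.042 0 -8.57;0.3 0.022 -0.042 0 -8.57;0.3 0.022 -0.042 0 -8.57;0.3 0.022 -0.042 0 -8.57;0.3 0.04 0 0 0;0.3 0.04 0 0 0;0.3 0.03 0 0 0;0.3 0 0 0 0;0.3 0 0 0 0"

```text
t: 2.4
ee_pos: [578.2, 16.0, 222.1]
orientation: [-2.901, -1.205, 0.002]
ft_force: [0.1, -0.4, -0.5]
width: 26.2
```

```bash
python3 - <<'E'
from h import *
o=ctrl.get_obs(); M=R.from_rotvec(o['orientation']).as_matrix(); print(o['t'],o['ee_pos'],'tool x',M[:,0].round(3),'z',M[:,2].round(3),o['qpos'],o['width'])
d=get('wrist'); print(d['o'],d['f'],d['cx'],d['cy'],d['R'].round(3).tolist()); save(d,'w1.png')
E
```

```text
2.4 [578.15738137  15.98336608 222.1269507 ] tool x [ 0.705  0.709 -0.001] z [-0.001 -0.    -1.   ] [7.06167645e-03 3.56420073e-01 1.73475926e+00 8.96857157e-07
 1.05170876e+00 7.90112455e-01] 26.213010213840573
[635.98742598  74.93172252 383.43440812] 297.3186396354542 256.04793111256436 186.37042586388088 [[0.708, -0.675, -0.207], [-0.706, -0.678, -0.206], [-0.001, 0.292, -0.956]]
```

View pics/w1.png

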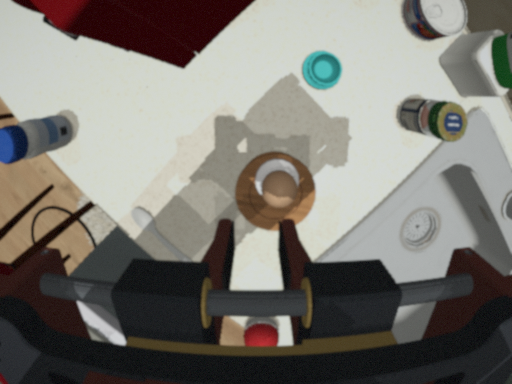

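The wrist view shows the stand at (275,190), the egg at (280,187) and the cup's white crescent at (275,175). The fingers are at (220,250) and (290,250), and the turquoise cup is at (322,70). I'll measure with the fisheye model.

```bash
cat >> h.py <<'E'
def wray(d,uv,z):
    uv=np.atleast_2d(uv).astype(float)-[d['cx'],d['cy']]; r=np.hypot(*uv.T); th=r/d['f']
    D=np.c_[uv/np.maximum(r,1e-9)[:,None]*np.sin(th)[:,None],np.cos(th)]@d['R'].T
    return d['o']+D*((z-d['o'][2])/D[:,2])[:,None]
def wcloud(d):
    v,u=np.mgrid[0:384,0:512]; x=u-d['cx'];y=v-d['cy']; r=np.hypot(x,y)+1e-9; t=np.tan(np.minimum(r/d['f'],1.4)); z=d['range_z']
    return np.stack([x/r*t*z,y/r*t*z,z],-1)@d['R'].T+d['o']
def robcirc(Q):
    c,r=circ(Q)
    for _ in range(8):
        e=abs(np.hypot(*(Q[:,:2]-c).T)-r); c,r=circ(Q[e<=max(.8,np.percentile(e,70))])
    e=abs(np.hypot(*(Q[:,:2]-c).T)-r); return c.round(1),r.round(1),int((e<1.2).sum()),len(Q)
def wmeas(near=(569,-30),zero=None):
    d=get('wrist');C=wcloud(d);z=C[...,2]; rr=np.hypot(C[...,0]-near[0],C[...,1]-near[1])
    S=cv2.cvtColor(d['img'],cv2.COLOR_RGB2HSV)[...,1].astype(int)
    stand=((z>33)&(z<150)&(rr<62)).astype(np.uint8)
    k,l,st,ce=cv2.connectedComponentsWithStats(stand); i=1+st[1:,4].argmax(); cn=max(cv2.findContours((l==i).astype(np.uint8),0,1)[0],key=len).reshape(-1,2)
    zz=z[cn[:,1],cn[:,0]]; Q=wray(d,cn[zz<50],42); print('stand top',np.median(z[(z>36)&(z<47)&(rr<50)]).round(1),'rim',robcirc(Q))
    cup=((z>47.5)&(z<57)&(rr<55)&(S<70)).astype(np.uint8); P=C[cup>0]; 
    cupall=((z>47.5)&(z<76)&(rr<55)&(S<70)).astype(np.uint8)
    k,l,st,ce=cv2.connectedComponentsWithStats(cupall); i=1+st[1:,4].argmax()
    cn=max(cv2.findContours((l==i).astype(np.uint8),0,1)[0],key=len).reshape(-1,2)
    zz=z[cn[:,1],cn[:,0]]; k=zz<60; print('cup px',st[i], 'flange',robcirc(wray(d,cn[k],53)) if k.sum()>6 else '')
    egg=((z>80)&(z<112)&(rr<55)&(S>50)).astype(np.uint8); cn=max(cv2.findContours(egg,0,1)[0],key=len).reshape(-1,2)
    (u,v),r=cv2.minEnclosingCircle(cn); ell=cv2.fitEllipse(cn); print('egg px',u,v,r,'ctr@83',wray(d,[ell[0]],83).round(1),'top z',z[egg>0].max().round(1))
    E=C[egg>0]; s=np.linalg.lstsq(np.c_[E,np.ones(len(E))],(E**2).sum(1),rcond=None)[0]; print('egg depth sphere',(s[:3]/2).round(1))
    return d,C
E
python3 - <<'E'
from h import *
d,C=wmeas()
E
```

```text
stand top 41.2 rim (array([572.6, -21.5]), np.float64(49.0), 202, 233)
cup px [256 158  43  37 579] flange (array([587.3,  -7.2]), np.float64(24.2), 85, 86)
egg px 279.2840881347656 188.38067626953125 18.394712448120117 ctr@83 [[586.3  -9.1  83. ]] top z 108.2
egg depth sphere [586.7  -8.4  88.3]
```

```bash
python3 - <<'E'
from h import *
d=get('wrist');C=wcloud(d);z=C[...,2];rr=np.hypot(C[...,0]-569,C[...,1]+28)
S=cv2.cvtColor(d['img'],cv2.COLOR_RGB2HSV)[...,1].astype(int)
b=(S>90)&(z>36)&(z<47)&(rr<65); P=C[b]; print(np.percentile(P,[0.5,99.5],axis=0).round(1))
a=np.arctan2(P[:,1]+26,P[:,0]-570); r=np.hypot(P[:,0]-570,P[:,1]+26)
Q=[]
for t in np.linspace(-np.pi,np.pi,37)[:-1]:
    k=(a>=t)&(a<t+.175)
    if k.sum()>5: j=np.argmax(np.where(k,r,0)); Q.append(P[j])
Q=np.array(Q); print('depth rim',robcirc(Q)); 
def px(p):
    q=(p-d['o'])@d['R']; r=np.hypot(*q[:,:2].T); th=np.arctan2(r,q[:,2]); return q[:,:2]/r[:,None]*(th*d['f'])[:,None]+[d['cx'],d['cy']]
t=np.linspace(0,2*np.pi,100); s=5
im=cv2.resize(d['img'][140:240,225:325][:,:,::-1],None,fx=s,fy=s,interpolation=cv2.INTER_CUBIC)
for c,r,h,col in(((572.6,-21.5),50,42,(0,255,0)),((568,-31),50,42,(255,0,0)),((587.3,-7.2),25.5,53,(255,255,0)),((584.7,-13.1),25.5,53,(0,0,255))):
    p=(px(np.c_[c[0]+r*np.cos(t),c[1]+r*np.sin(t),0*t+h])-[225,140]+.5)*s
    cv2.polylines(im,[p.astype(np.int32)],True,col,1)
cv2.imwrite('pics/ov.png',im)
E
```

```text
[[525.6 -68.3  38.7]
 [619.3  25.7  42.9]]
depth rim (array([572.4, -21.1]), np.float64(48.3), 34, 36)
```

View pics/ov.png

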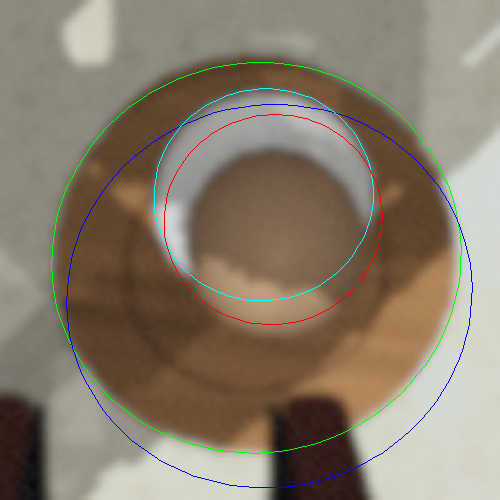

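The fixed-camera rim fit was biased because it included the rim's 8 mm side wall. The wrist fit (green and cyan) matches the picture: stand (572.6,-21.5), cup (587,-8), offset 20.5 mm. Next I descend behind the cup.

play_rows --increments "0.3 0.021 0.003 0 0;0.3 0.02 0.003 0 0;0.3 0 0 -0.04 0;0.3 0 0 -0.04 0;0.3 0 0 -0.04 0;0.3 0 0 -0.03 0;0.3 0 0 -0.015 0;0.3 0 0 -0.01 0;0.3 0 0 0 0;0.3 0 0 0 0"

```text
t: 3.55
ee_pos: [620.4, 22.1, 49.0]
orientation: [2.9, 1.206, 0.003]
ft_force: [0.3, 0.2, 0.4]
width: 26.3
```

```bash
python3 - <<'E'
from h import *
d=get('side'); im=d['img'][150:280,190:340]; w=get('wrist'); 
a=cv2.resize(im,(462,400),interpolation=cv2.INTER_CUBIC); b=cv2.resize(w['img'][140:300,180:330],(338,360),interpolation=cv2.INTER_CUBIC); b=cv2.copyMakeBorder(b,0,40,0,0,0)
cv2.imwrite('pics/lo.png',np.hstack([a,b])[:,:,::-1]); wmeas((573,-21))
E
```

```text
stand top 41.0 rim (array([579. , -56.5]), np.float64(16.1), 11, 11)
cup px [ 230  266   53   24 1059] flange (array([596.4,  -0.6]), np.float64(16.5), 69, 126)
egg px 252.63804626464844 334.02783203125 33.59768295288086 ctr@83 [[587.4  -7.6  83. ]] top z 103.3
egg depth sphere [586.4  -8.5  87.1]
```

View pics/lo.png

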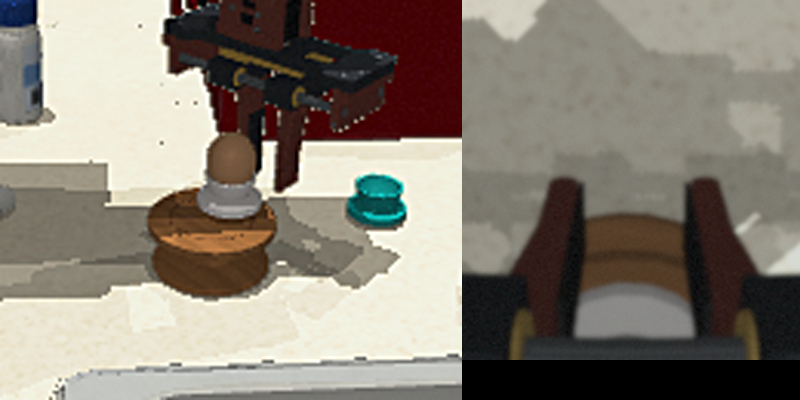

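The cup sits laterally centred between the fingers, with the gripper body clear above the egg. I'll lower a little, then creep towards the flange.

play_rows --increments "0.3 0 0 -0.001 0;0.3 0 0 -0.001 0;0.3 0 0 0 0;0.3 -0.0015 -0.0014 0 0;0.3 -0.0015 -0.0014 0 0;0.3 -0.0015 -0.0014 0 0;0.3 -0.0008 -0.0007 0 0;0.3 -0.0008 -0.0007 0 0;0.3 -0.0004 -0.0004 0 0;0.3 -0.0004 -0.0004 0 0;0.3 -0.0004 -0.0004 0 0;0.3 0 0 0 0"

```text
t: 4.9
ee_pos: [612.2, 15.2, 45.7]
orientation: [-2.901, -1.206, -0.0]
ft_force: [-0.7, 0.4, -0.1]
width: 26.5
```

```bash
python3 - <<'E'
from h import *
d=get('side'); o=ctrl.get_obs(); print(o['t'],o['ee_pos'],o['ft_force']); im=d['img'][170:260,215:315]
cv2.imwrite('pics/lo2.png',cv2.resize(im,(600,540),interpolation=cv2.INTER_CUBIC)[:,:,::-1]); wmeas((573,-21))
E
```

```text
4.95 [612.22848942  15.21633318  45.68156586] [0.08731747 0.07693487 0.1775936 ]
stand top 40.9 rim (array([615.4,  19.5]), np.float64(13.9), 34, 73)
cup px [ 230  255   53   35 1666] flange (array([595.4,  -1.2]), np.float64(16.6), 55, 77)
egg px 256.0 326.5 36.266475677490234 ctr@83 [[582.9 -12.4  83. ]] top z 111.9
egg depth sphere [591.5  -3.8  92.6]
```

play_rows --increments "0.3 -0.00045 -0.0004 0 0;0.3 -0.00045 -0.0004 0 0;0.3 -0.00045 -0.0004 0 0;0.3 -0.00045 -0.0004 0 0;0.3 -0.00045 -0.0004 0 0;0.3 -0.00045 -0.0004 0 0;0.3 -0.00045 -0.0004 0 0;0.3 -0.00045 -0.0004 0 0;0.3 -0.00045 -0.0004 0 0;0.3 -0.00045 -0.0004 0 0;0.3 -0.00045 -0.0004 0 0;0.3 -0.00045 -0.0004 0 0;0.3 -0.00045 -0.0004 0 0;0.3 -0.00045 -0.0004 0 0;0.3 -0.00045 -0.0004 0 0;0.3 -0.00045 -0.0004 0 0;0.3 0 0 0 0"

```text
t: 6.7
ee_pos: [605.0, 8.8, 45.7]
orientation: [-2.901, -1.206, 0.0]
ft_force: [1.0, 1.0, 0.1]
width: 26.7
```

```bash
cat >> h.py <<'E'
def sidefit():
    # same-camera egg axis vs stand, via side/scene silhouettes
    d=get('side');C=cloud(d);z=C[...,2];rr=np.hypot(C[...,0]-573,C[...,1]+20)
    return d,C,z,rr
E
python3 - <<'E'
from h import *
o=ctrl.get_obs(); print(o['t'],o['ee_pos'],o['ft_force'])
d=get('side'); s=get('scene')
a=cv2.resize(d['img'][175:255,220:300],(400,400),interpolation=cv2.INTER_CUBIC); b=cv2.resize(s['img'][160:240,225:305],(400,400),interpolation=cv2.INTER_CUBIC)
cv2.imwrite('pics/p1.png',np.hstack([a,b])[:,:,::-1])
E
```

```text
6.7 [604.95749166   8.76953523  45.68129601] [0.96384804 0.99649846 0.10222207]
```

View pics/p1.png

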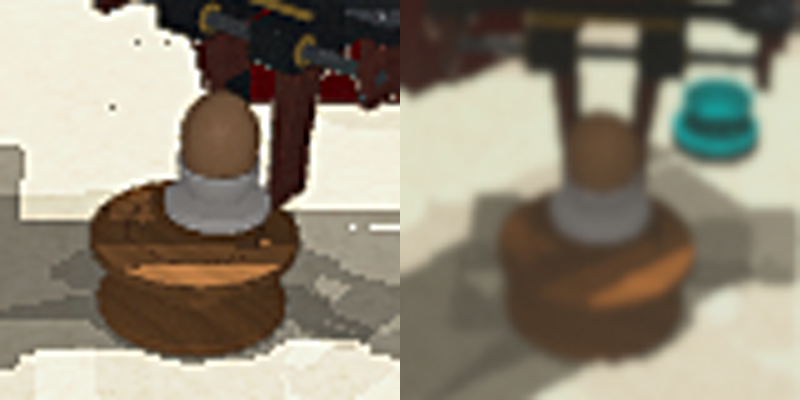

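The cup slides upright with about 1.4 N on the fingers, and it is already partly moved. I'll continue.

play_rows --increments "0.3 -0.00045 -0.0004 0 0;0.3 -0.00045 -0.0004 0 0;0.3 -0.00045 -0.0004 0 0;0.3 -0.00045 -0.0004 0 0;0.3 -0.00045 -0.0004 0 0;0.3 -0.00045 -0.0004 0 0;0.3 -0.00045 -0.0004 0 0;0.3 -0.00045 -0.0004 0 0;0.3 -0.00045 -0.0004 0 0;0.3 -0.00045 -0.0004 0 0;0.3 -0.00045 -0.0004 0 0;0.3 -0.00045 -0.0004 0 0;0.3 -0.00045 -0.0004 0 0;0.3 -0.00045 -0.0004 0 0;0.3 -0.00045 -0.0004 0 0;0.3 -0.00045 -0.0004 0 0;0.3 0 0 0 0"

```text
t: 8.5
ee_pos: [597.8, 2.4, 45.7]
orientation: [2.901, 1.206, -0.0]
ft_force: [-0.2, 0.6, -0.6]
width: 26.5
```

play_rows --increments "0.3 0.0005 0.0005 0 0;0.3 0.002 0.002 0 0;0.3 0.004 0.004 0 0;0.3 0.008 0.008 0 0;0.3 0.008 0.008 0 0;0.3 0 0 0.02 0;0.3 0 0 0.04 0;0.3 0 0 0.04 0;0.3 0 0 0.04 0;0.3 -0.01 -0.01 0.03 0;0.3 -0.03 -0.03 0 0;0.3 -0.015 -0.005 0 0;0.3 0 0 0 0;0.3 0 0 0 0;0.3 0 0 0 0"

```text
t: 10.0
ee_pos: [566.5, -19.5, 215.7]
orientation: [2.901, 1.206, 0.001]
ft_force: [-0.0, 1.1, -0.1]
width: 26.5
```

```bash
python3 - <<'E'
from h import *
o=ctrl.get_obs(); print(o['t'],o['ee_pos'],o['ft_force'])
d,C=wmeas((573,-22))
s=get('side')
a=cv2.resize(s['img'][175:255,220:300],(400,400),interpolation=cv2.INTER_CUBIC); b=cv2.resize(d['img'][130:250,196:316],(400,400),interpolation=cv2.INTER_CUBIC)
cv2.imwrite('pics/p2.png',np.hstack([a,b])[:,:,::-1])
E
```

```text
10.0 [566.50140396 -19.45329003 215.68871676] [-0.02070568  1.11664558 -0.11371684]
stand top 41.2 rim (array([572., -22.]), np.float64(48.8), 234, 234)
cup px [240 143  45  35 565] flange (array([577.1, -16.8]), np.float64(24.3), 89, 92)
egg px 263.15216064453125 172.67391967773438 19.066322326660156 ctr@83 [[575.9 -18.4  83. ]] top z 107.9
egg depth sphere [576.5 -17.9  88.6]
```

View pics/p2.png

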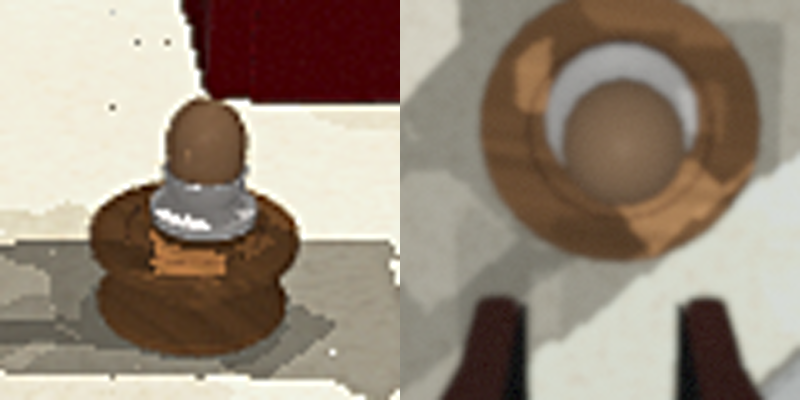

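The wrist view shows the egg seated, the stand unmoved and the cup upright. The cup is at about (576,-18) against the stand centre at (572,-22), so about 5.5 mm remains on the same line. I'll go back and finish the push.

play_rows --increments "0.3 0.025 0.015 0 0;0.3 0.03 0.03 0 0;0.3 0 0 -0.04 0;0.3 0 0 -0.04 0;0.3 0 0 -0.04 0;0.3 0 0 -0.03 0;0.3 0 0 -0.015 0;0.3 0 0 -0.005 0;0.3 0 0 0 0;0.3 -0.008 -0.008 0 0;0.3 -0.006 -0.006 0 0;0.3 -0.004 -0.004 0 0;0.3 -0.002 -0.002 0 0;0.3 -0.001 -0.001 0 0;0.3 0 0 0 0"

```text
t: 11.6
ee_pos: [599.4, 3.7, 46.0]
orientation: [2.901, 1.205, 0.001]
ft_force: [-0.1, 0.0, 0.1]
width: 26.3
```

To (594,-1.5): -5.3, -5.2 mm in 13 rows of 0.4 mm.

play_rows --increments "0.3 -0.0004 -0.0004 0 0;0.3 -0.0004 -0.0004 0 0;0.3 -0.0004 -0.0004 0 0;0.3 -0.0004 -0.0004 0 0;0.3 -0.0004 -0.0004 0 0;0.3 -0.0004 -0.0004 0 0;0.3 -0.0004 -0.0004 0 0;0.3 -0.0004 -0.0004 0 0;0.3 -0.0004 -0.0004 0 0;0.3 -0.0004 -0.0004 0 0;0.3 -0.0004 -0.0004 0 0;0.3 -0.0004 -0.0004 0 0;0.3 -0.0004 -0.0004 0 0;0.3 0 0 0 0"

```text
t: 13.0
ee_pos: [594.1, -1.4, 45.7]
orientation: [-2.901, -1.206, 0.0]
ft_force: [0.0, -0.2, 0.9]
width: 26.3
```

play_rows --increments "0.3 0.0005 0.0005 0 0;0.3 0.002 0.002 0 0;0.3 0.004 0.004 0 0;0.3 0.008 0.008 0 0;0.3 0.008 0.008 0 0;0.3 0 0 0.02 0;0.3 0 0 0.04 0;0.3 0 0 0.04 0;0.3 0 0 0.04 0;0.3 -0.01 -0.01 0.03 0;0.3 -0.03 -0.03 0 0;0.3 -0.015 -0.005 0 0;0.3 0 0 0 0;0.3 0 0 0 0;0.3 0 0 0 0"

```text
t: 14.5
ee_pos: [562.8, -23.1, 215.7]
orientation: [2.9, 1.207, 0.001]
ft_force: [0.2, 0.6, -0.7]
width: 26.7
```

```bash
python3 - <<'E'
from h import *
o=ctrl.get_obs(); print(o['t'],o['ee_pos'],o['ft_force'])
d,C=wmeas((573,-22))
s=get('side')
a=cv2.resize(s['img'][175:255,220:300],(400,400),interpolation=cv2.INTER_CUBIC); b=cv2.resize(d['img'][125:225,206:306],(400,400),interpolation=cv2.INTER_CUBIC)
cv2.imwrite('pics/p3.png',np.hstack([a,b])[:,:,::-1])
E
```

```text
14.5 [562.81552357 -23.14410021 215.6805483 ] [ 0.18981405  0.59130828 -0.71196202]
stand top 41.2 rim (array([572.1, -22. ]), np.float64(48.8), 236, 236)
cup px [240 143  45  36 569] flange (array([573.4, -20.5]), np.float64(24.3), 91, 94)
egg px 263.15216064453125 172.67391967773438 19.066322326660156 ctr@83 [[572.2 -22.1  83. ]] top z 108.6
egg depth sphere [572.9 -21.5  88.7]
```

View pics/p3.png

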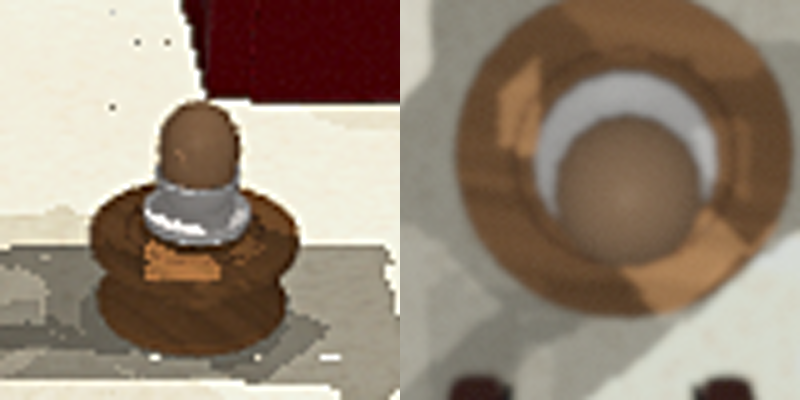

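The wrist view puts the cup within about 1 mm of the stand centre, with the dark ring showing evenly around it. The egg is upright and the gripper is clear, so I'm handing in.

```bash
python3 -c "
from workcell import ctrl
print(ctrl.close_job())"
```

```text
the job is handed in; nothing more can be done
None
```

The egg cup now stands upright in the middle of the stand with the egg still in it, and I have handed the job in at about 14.6 s. I nudged it there with two slow pushes on the foot flange, with the fingertips about 4 mm above the stand top. The highest contact force I read was about 1.4 N.

**Cup position:** in the last wrist view the stand centre is at (572.1, -22.0), the cup flange at about (572.6, -21.3) and the egg axis at (572.2, -22.1). That leaves the cup about 1 mm or less off centre. The flange figure allows for its circle fitting slightly small (24.3 mm instead of 25.5 mm radius).

**Egg and stand:** the top of the egg is at about 108 mm, as it should be when seated, and the stand has not moved. The gripper was raised clear before I handed in.

**Disagreements:**
- My first fixed-camera fit of the stand was about 9 mm off in y because it included the side of the rim, so I dropped it and used the wrist view.
- By eye, the final side view puts the cup about 1 mm further in +x than the wrist egg figure does, which is within calibration.
- I did not re-measure the bystanders, but the arm stayed clear of them.

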